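# Grey tile and bark tube before the camera

### The arm

A 6-joint arm with a two-finger parallel gripper is mounted at the origin on the work surface. World frame = base frame: x ahead of the robot, y to its left, z up, the work surface at z = 0. Lengths are in m, angles in rad, forces in N, time in s.
With the tool pointing down it reaches from about 0.35 to 0.775 m from the base axis. Payload 7.3 kg.
Tool frame: the origin (TCP) lies at the centre of the arm's flange, where the gripper is bolted on; the fingertips stand 178 mm ahead of it and the grasp point (between the pads) lies 159 mm ahead of it (tip_extent is the distance from the TCP to the fingertips, in m); z points along the fingers, y is the line along which they close (so a half turn about z gives the same grasp; the last joint's range is limited). The gripper opens to 92 mm and grips with 3 to 60 N. Pads are 19 mm wide; open, the fingers measure 130 mm over their backs; the gripper's body (75 mm by 190 mm) begins 47 mm behind the grasp point.
Start: joints at [1.142, 0.342, 1.524, -0, 1.275, -0.146], TCP at [0.146, 0.504, 0.405] pointing down, gripper open.
Joint ranges: [-2.53, 2.53], [-0.77, 2.02], [0.04, 2.7], [-1, 4.14], [0.28, 2.66], [-3.11, 3.11]. Speed limits (rad/s): [2.57, 2.57, 3.14, 3.14, 3.14, 3.14].

### API

Orientations are given as [roll, pitch, yaw] about the fixed x, y, z axes, in that order (R = Rz(yaw) Ry(pitch) Rx(roll)).
In Python, from cell import * gives the robot as it stands.
- The arm moves only by the tool arm_command, never from a script. Its arguments are lists of equal length, an entry for each row: "xyz": the shift along the world's x, y, z in mm, a list of three; "spin": the turn about the world's z in degrees. In form: {"xyz": [[tx, ty, tz], ...], "spin": [spin, ...]}. A call has 1 to 20 rows; each row shifts and turns the commanded pose from where the row before left it; what a row does not reach is not made up. A row lasts 1/10 s, in which the tool goes at most 50 mm and 8.59 degrees, less where a joint would pass 70% of its speed; a pose out of reach is approached as far as the arm can. A call with a gripper value outside its range is refused whole. "jaw" is the opening, from -1 (shut) to 1 (fully open), set as the call begins (left out, the last holds). The fingers move at their own pace and stop on an object; "squeeze" is the grip in N (left out, the last holds). Time passes only in rows, so rows that do not move let the fingers close. It gives the time, the measured TCP pose, the force, the opening and the grip force at its end, in the units of the state.
- observe(): the state, without advancing time (a new reading comes with each control period).
- read_camera(name): name is "side" or "top" or "wrist"; returns a dict with "img" (400x640x3 uint8, red, green, blue), "depth" (400x640 float32, m along the optical axis (not along the pixel's ray), 0 where there is no reading), "fx", "fy", "cx", "cy" (pixels), "world_from_camera" (4x4, takes a point from camera to world coordinates). Camera axes: x right, y up, looking along -z (the intrinsics and any distortion apply to the point x, -y, -z); pixel columns grow to the right and rows downward; lengths in m; the calibration is good to about 2 mm. A picture is of the moment at which its call begins.
- hand_in(): hands the job in; it is judged then, once.
The state is a dict: "time": time; "qpos": joint angles; "qvel": joint speeds; "joint_efforts": joint torques, N m; "tool_pos": TCP position; "tool_rot": TCP orientation; "contact_force": force on the tool from outside, world axes, zero at the start; "torque": the same for the moment, N m; "opening": finger opening in m; "grip_force": force on a finger pad.
Only numpy, scipy, OpenCV 4.12 (cv2) and the standard library are available. Lean on these libraries where they do the work, as an engineer would, in place of code of your own. Each camera call takes 0.05 s, during which the arm holds its last target. There are 200 camera calls.

### The job

Set up the record photograph of the bark specimen: first stand the grey reference tile upright on edge in the middle of the black rubber mat, squarely facing the camera, and let go of it. Then draw the tube with the round ball stopper out of the wooden rack, turn it level, crosswise to the camera's view, and hold it still with the middle of its glass directly above the tile and at the height of the lens; finish while still holding it there. Do not drop the tile or the tube, do not touch the camera, and leave the two corked tubes, the jar and the brush where they are.

Things in the scene. Friction and masses are not known exactly. Their poses are not given: they have to be found in the camera images.
- tile: plain grey ceramic reference tile, 85 x 55 x 14 mm, 0.15 kg, grey on both faces, lying flat on the table at the start. Origin at the centre of its lower face; x along the 85 mm length, y along the 55 mm width, z its 14 mm thickness. Either face may look at the camera and it may stand on a short or a long edge
- tile_center (a point): middle of the tile, 7 mm along z from its origin
- mat: fixed black rubber mat on the table, 140 x 140 mm and 3 mm thick, origin at the centre of its underside; x points horizontally towards the camera, so the tile standing squarely has its faces across this x. The camera's plane of focus is above the mat's centre
- camera: fixed black camera with a macro lens on a three-legged table tripod, 212 mm tall in all, standing beyond the far side of the mat and looking along its own -x over the mat. Its frame is that of the mat (origin at the mat's centre): lens front at x = 240 mm, camera body 128 mm wide (y) at x = 305 to 360 mm, tripod feet within 90 mm of x = 332 mm
- lens (a point): centre of the lens's front glass, 150 mm above the table; its -x axis is the direction of view, y level, z up. The point 240 mm in front of it is above the mat's centre
- rack: fixed wooden two-tier tube rack, 56 mm deep (x), 240 mm long (y), 76 mm high at its two end cheeks, its upper board's top at 72 mm; origin at the centre of its underside. One row of three holes at y = -64, 0 and 64 mm, 31 mm wide, each with a tube standing in it on a floor 8 mm above the table. The holes are 3 mm wider than the tubes
- ball_tube: the specimen tube: clear glass tube with bark sticks inside and a paper band round it, 28 mm in diameter and 121 mm long, closed by a clear glass stopper with a disc of 29 mm and a 21 mm ball on top (one rigid piece, 149 mm overall, 75 g, centre of mass about 70 mm from the foot). Stands upright in one of the three holes. Origin at the centre of its foot, z along the tube to the stopper
- tube_mid (a point): middle of the glass tube's length, on its axis, 60 mm from the foot along z
- cork_tube_a: bystander: same glass tube but with a flat cork, 131 mm overall, standing upright in another hole of the rack. Origin at the centre of its foot
- cork_tube_b: bystander: the second tube with a flat cork, same size, in the remaining hole. Origin at the centre of its foot
- jar: bystander: large glass jar with a ball-knobbed glass lid, 90 mm in diameter, about 175 mm tall, standing on the table to the left. Origin at the centre of its foot
- brush: bystander: wooden-handled dusting brush 160 mm long lying on the table beyond the rack, origin under its middle, length along x
Things that resemble listed ones, but are neither listed nor needed, are in the scene too. What is shaped like the ball_tube but green is not meant. Several things look just like the tile: the one meant starts farthest from the robot's base.

How it is judged:
On the way, in this order (a step that is already met when the one before it is completed fails the run):
1. the grey tile stands upright on edge in the middle of the mat, squarely facing the camera, let go (x of tile_center in the frame of mat between -0.025 and 0.025 m and y of tile_center in the frame of mat between -0.03 and 0.03 m and height (world z) of tile_center between 0.022 and 0.06 m and angle between tile's own z axis and vertical between 1.49 and 1.65 rad and angle between the z axis of tile and the x axis of lens, either way round below 0.2 rad and linear speed of tile below 0.02 m/s and contact force between the fingers and tile below 0.1 N), for 0.3 s.
2. the ball-stoppered tube is drawn clear of the rack (height (world z) of ball_tube above 0.085 m), for 0.1 s.
At the end, for the whole second after the job is handed in: Tile free, upright (0.08 rad) and square to the lens (0.2 rad), within 25 mm along and 30 mm across the view of the mat's centre. Fingers hold the ball tube still: glass middle 240 mm (+-35) before the lens, within 30 mm sideways, 20 mm in height, level to 0.17 rad, crosswise to 0.2 rad (all of step 1 and x of tube_mid in the frame of lens between -0.275 and -0.205 m and y of tube_mid in the frame of lens between -0.03 and 0.03 m and z of tube_mid in the frame of lens between -0.02 and 0.02 m and angle between ball_tube's own z axis and vertical between 1.4 and 1.74 rad and angle between the z axis of ball_tube and the x axis of lens, either way round above 1.37 rad and contact force between the fingers and ball_tube above 1 N and contact force between tile and ball_tube below 0.05 N and linear speed of ball_tube below 0.03 m/s); the arm keeps its last pose, push and grip.
It fails at once if the camera is touched (contact force between anything else and camera above 1 N).
It fails at once if a corked tube, the jar or the brush is disturbed (over 20 mm) (distance of any of cork_tube_a, cork_tube_b, jar, brush from where it was at the start of the episode above 0.02 m).
It fails at once if the tile or the tube is dropped or falls over ((contact force between the fingers and tile below 0.05 N and linear speed of tile above 0.4 m/s) or (contact force between the fingers and ball_tube below 0.05 N and linear speed of ball_tube above 0.4 m/s)).
It also fails if it takes over 64 s, if anything falls off the work surface, if the arm or the gripper's body presses on something with over 40 N, if the wrist force passes 120 N, or if a joint passes its speed limit or range.

## Working session

There is one attempt and no reset: what is moved stays moved. The work goes in short steps, Python scripts to look and compute and a tool call to move; the robot and the scene stay as the last step left them, time stands still between calls to the robot, and variables do not carry over. Pictures are saved under pics/ and viewed, at most 13 in all, crops included, and the job is handed in when it is done.

Besides the shell and the picture viewer there is one more tool, called after "Call:" as name([rows], argument=value, ...), one row to a line, values as JSON. arm_command: Moves the arm, as the interface text tells. Its arguments: {"type":"object","properties":{"xyz":{"type":"array","items":{"type":"array","items":{"type":"number"}}},"spin":{"type":"array","items":{"type":"number"}},"jaw":{"type":"number"},"squeeze":{"type":"number"}},"required":["xyz","spin"]}

```bash
mkdir -p pics; ls; cat > h.py <<'E'
from cell import *
import numpy as np, cv2
def P(c,u,v,z=None,d=None):
    """pixel -> world, at plane height z or with depth d"""
    T=np.array(c["world_from_camera"]); r=np.array([(u-c["cx"])/c["fx"],-(v-c["cy"])/c["fy"],-1.])
    w=T[:3,:3]@r; o=T[:3,3]
    if d is None and z is None: d=c["depth"][int(v),int(u)]
    if z is not None: d=(z-o[2])/w[2]
    return o+w*d
def cloud(c):
    T=np.array(c["world_from_camera"]); v,u=np.mgrid[:400,:640]; d=c["depth"]
    p=np.stack([(u-c["cx"])/c["fx"]*d,-(v-c["cy"])/c["fy"]*d,-d],-1)
    return p@T[:3,:3].T+T[:3,3]
def shot(n,f):
    c=read_camera(n); cv2.imwrite("pics/"+f,c["img"][:,:,::-1]); np.savez("pics/"+f[:-4]+".npz",**c); return c
E
python3 - <<'E'
from h import *
for n in("top","side","wrist"):
    c=shot(n,n+"0.png"); print(n,c["fx"],c["cx"],c["cy"],np.round(c["world_from_camera"],3).tolist(),[k for k in c])
print(observe())
a=cv2.imread("pics/top0.png")
E
```

```text
pics
top 512.0820407573692 317.38272421268005 201.57585622091315 [[-0.016, 0.996, -0.092, 0.439], [-1.0, -0.016, 0.003, 0.038], [0.002, 0.092, 0.996, 1.443], [0.0, 0.0, 0.0, 1.0]] ['img', 'depth', 'fx', 'fy', 'cx', 'cy', 'world_from_camera']
side 502.67579732483 315.6244592203961 197.4393125356237 [[0.841, 0.348, -0.415, -0.062], [-0.542, 0.552, -0.634, -0.857], [0.008, 0.758, 0.652, 1.062], [0.0, 0.0, 0.0, 1.0]] ['img', 'depth', 'fx', 'fy', 'cx', 'cy', 'world_from_camera']
wrist 319.5600542734246 317.7460024445186 204.0961891300898 [[0.279, -0.929, -0.241, 0.083], [0.96, 0.27, 0.071, 0.523], [-0.001, -0.252, 0.968, 0.385], [0.0, 0.0, 0.0, 1.0]] ['img', 'depth', 'fx', 'fy', 'cx', 'cy', 'world_from_camera']
{'time': 0.15, 'qpos': array([ 1.14202476e+00,  3.42569605e-01,  1.52477627e+00, -8.72826757e-06,
        1.27538186e+00, -1.46043030e-01]), 'qvel': array([ 0.00037843, -0.00162753, -0.00278369,  0.00031966, -0.00254424,
        0.0001818 ]), 'joint_efforts': array([ 9.00547748e-04, -4.31468475e+01, -2.44355196e+01,  7.15927547e-02,
        5.38953301e-02, -1.04837063e-04]), 'tool_pos': array([0.14642639, 0.50407296, 0.40420834]), 'tool_rot': array([-3.14046844e+00, -1.56923307e-04,  2.85886658e+00]), 'contact_force': array([-0.25790718,  0.22227841, -0.38477912]), 'torque': array([ 0.033798  ,  0.0185409 , -0.02745521]), 'grip_force': 0.0, 'opening': 0.09178472582561667}
```

View pics/top0.png

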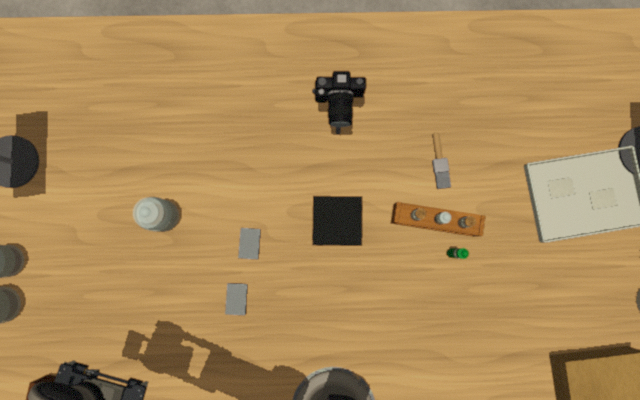

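View pics/side0.png

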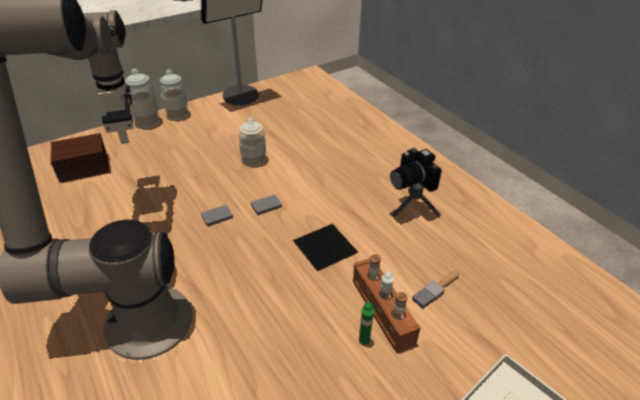

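The top view shows the target tile (farther from the base) at (249,243) and its look-alike at (236,299). The mat is at (338,221) and the rack at (438,219), with the clear ball tube in the middle hole at (444,218). The green decoy is at (458,253) and the camera at (340,100). The side view shows the same layout: tile (267,205), mat (325,247), ball tube (387,287).

```bash
python3 - <<'E'
from h import *
def box(m,cl,name):
    p=cl[m]; p=p[np.isfinite(p).all(1)]
    (cx,cy),(w,h),a=cv2.minAreaRect((p[:,:2]*1000).astype(np.float32))
    print(name,len(p),"c",round(cx,1),round(cy,1),"wh",round(w,1),round(h,1),"ang",round(a,1),"z med",round(1000*np.median(p[:,2]),1))
for n in("top","side"):
    c=dict(np.load(f"pics/{n}0.npz")); cl=cloud(c); im=c["img"].astype(int); hsv=cv2.cvtColor(c["img"],cv2.COLOR_RGB2HSV)
    R={"top":dict(tile=(236,225,263,263),decoy=(222,280,250,318),mat=(308,190,368,250),rack=(388,198,490,240),green=(440,243,475,263)),
       "side":dict(tile=(247,192,286,216),decoy=(198,202,236,227),mat=(288,220,362,272),rack=(345,250,420,350),green=(355,300,378,348))}[n]
    for k,(a,b,e,f) in R.items():
        w=np.zeros((400,640),bool); w[b:f,a:e]=1
        s=hsv[...,1];v=hsv[...,2];h=hsv[...,0]
        if k in("tile","decoy"): m=w&(s<60)&(v>60)
        elif k=="mat": m=w&(v<45)
        elif k=="green": m=w&(h>45)&(h<85)&(s>100)
        else: m=w&(cl[...,2]>.066)&(cl[...,2]<.08)
        m=cv2.morphologyEx(m.astype(np.uint8),cv2.MORPH_OPEN,np.ones((2,2)))>0
        box(m,cl,n+" "+k)
        mm=cv2.connectedComponentsWithStats(m.astype(np.uint8))[2]; print("   comps",mm[1:].tolist()[:4])
        if k in("rack",):
            q=w&(cl[...,2]>.1); p=cl[q]; print("   high",len(p),p[:,2].max(), np.round(cl[q][np.argsort(-p[:,2])[:4]],3).tolist())
    a,b,e,f=R["rack"]; cv2.imwrite(f"pics/{n}_crop.png",cv2.resize(c["img"][b-10:f+10,a-10:e+10,::-1],None,fx=4,fy=4,interpolation=3))
    # lens/cam
t=cv2.imread("pics/top_crop.png"); s=cv2.imread("pics/side_crop.png"); print(t.shape,s.shape)
H=max(t.shape[0],s.shape[0]); o=np.zeros((H,t.shape[1]+s.shape[1],3),np.uint8); o[:t.shape[0],:t.shape[1]]=t; o[:s.shape[0],t.shape[1]:]=s; cv2.imwrite("pics/crop.png",o)
E
```

```text
top tile 582 c 448.9 144.2 wh 212.9 83.4 ang 85.5 z med 13.8
   comps [[240, 229, 21, 31, 582]]
top decoy 603 c 372.6 181.1 wh 90.7 301.9 ang 41.7 z med 13.8
   comps [[227, 285, 21, 31, 603]]
top mat 2207 c 510.1 -22.2 wh 132.9 143.9 ang 89.0 z med 3.2
   comps [[314, 198, 48, 48, 2207]]
top rack 1346 c 506.5 -198.7 wh 105.6 481.0 ang 3.5 z med 72.4
   comps [[395, 203, 91, 34, 1346]]
   high 413 1.4434046246505776 [[0.439, 0.038, 1.443], [0.439, 0.038, 1.443], [0.439, 0.038, 1.443], [0.439, 0.038, 1.443]]
top green 138 c 417.9 -350.9 wh 58.4 21.4 ang 82.3 z med 124.9
   comps [[449, 250, 6, 8, 41], [457, 250, 12, 10, 97]]
side tile 311 c 226.4 -310.3 wh 1233.1 87.8 ang 66.3 z med 12.1
   comps [[253, 196, 29, 18, 311]]
side decoy 333 c 148.1 -290.4 wh 1205.6 86.8 ang 73.8 z med 12.1
   comps [[203, 207, 30, 18, 333]]
side mat 1513 c 287.2 -426.1 wh 1095.9 172.2 ang 59.9 z med 1.7
   comps [[296, 226, 61, 45, 1513]]
side rack 1290 c 305.7 -554.4 wh 936.2 174.7 ang 50.0 z med 71.4
   comps [[355, 260, 66, 79, 1255], [361, 325, 11, 6, 35]]
   high 852 1.0622082654335425 [[-0.062, -0.857, 1.062], [-0.062, -0.857, 1.062], [-0.062, -0.857, 1.062], [-0.062, -0.857, 1.062]]
side green 335 c 213.5 -555.9 wh 815.7 26.1 ang 45.7 z med 74.6
   comps [[363, 303, 12, 19, 175], [361, 326, 11, 19, 160]]
(248, 488, 3) (480, 380, 3)
```

View pics/crop.png

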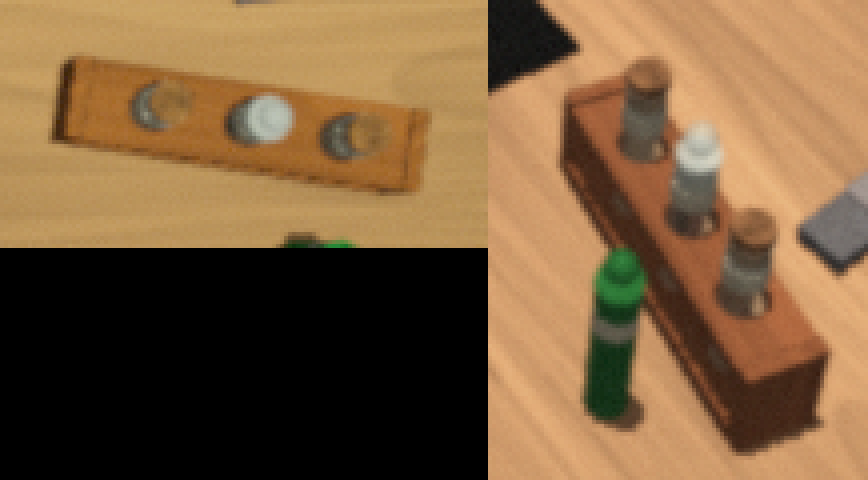

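The crop confirms it: the middle hole holds the clear ball-stoppered tube (ball top about (267,112) in the left crop and (700,140) in the right). Corked tubes are on both sides, and the green decoy stands in front of the rack.

```bash
python3 - <<'E'
from h import *
def rect(pts,name):
    (cx,cy),(w,h),a=cv2.minAreaRect((pts[:,:2]*1000).astype(np.float32)); print(name,np.round([cx,cy,w,h,a],1))
R={"top":dict(tile=(236,225,263,263),decoy=(222,280,250,318),mat=(308,190,368,250),rack=(388,198,490,240)),
   "side":dict(tile=(247,192,286,216),decoy=(198,202,236,227),mat=(288,220,362,272),rack=(345,250,420,350))}
for n in R:
    c=dict(np.load(f"pics/{n}0.npz")); cl=cloud(c); d=c["depth"]; cl[d==0]=np.nan; hsv=cv2.cvtColor(c["img"],cv2.COLOR_RGB2HSV); s=hsv[...,1];v=hsv[...,2]
    for k,(a,b,e,f) in R[n].items():
        w=np.zeros((400,640),bool); w[b:f,a:e]=1
        z=dict(tile=.014,decoy=.014,mat=.003,rack=.072)[k]
        m=w&((s<60)&(v>60) if z==.014 else (v<45) if k=="mat" else (cl[...,2]>.068)&(cl[...,2]<.08))
        if n=="side" and k!="mat" : m&=(cl[...,2]>z-.005)|np.isnan(cl[...,2])
        m=cv2.morphologyEx(m.astype(np.uint8),cv2.MORPH_OPEN,np.ones((3,3)))
        vv,uu=np.nonzero(m); pts=np.array([P(c,x,y,z=z) for x,y in zip(uu,vv)])
        rect(pts,f"{n} {k} n={len(pts)} zmed={1000*np.nanmedian(cl[m>0][:,2]):.1f}")
        if k=="rack":
            hi=w&(cl[...,2]>.1); p=cl[hi]
            cr,lab=cv2.connectedComponents(hi.astype(np.uint8))
            for i in range(1,cr):
                q=cl[lab==i]
                if len(q)>8: print("   blob",len(q),"mean",np.round(q.mean(0)*1000,1),"zmax",np.round(q[:,2].max()*1000,1),"top mean",np.round(q[q[:,2]>q[:,2].max()-.012].mean(0)*1000,1))
            # camera body / lens
    if n=="top":
        w=np.zeros((400,640),bool); w[65:140,310:372]=1
        q=cl[w&(cl[...,2]>.13)]; rect(q,"camera high")
        q=cl[w&(cl[...,2]>.11)&(cl[...,0]<.80)]; rect(q,"lens")
        for nm,(a,b,e,f) in dict(jar=(128,190,175,238),brush=(428,130,455,192),green=(440,240,475,266)).items():
            w=np.zeros((400,640),bool); w[b:f,a:e]=1; q=cl[w&(cl[...,2]>.006)]; rect(q,nm); print(np.nanmax(q[:,2]))
E
```

```text
top tile n=582 zmed=14.2 [458.3 226.1  53.9  83.1  85.6]
top decoy n=603 zmed=14.2 [305.7 262.6  54.   82.8  86.8]
top mat n=2205 zmed=3.2 [517.8 -19.3 131.9 132.7  88.6]
top rack n=1055 zmed=72.7 [ 515.1 -292.3  240.7   56.3   80.1]
   blob 126 mean [ 525.6 -226.7  133.9] zmax 145.4 top mean [ 526.1 -228.8  138.7]
   blob 129 mean [ 514.4 -287.6  137.4] zmax 159.9 top mean [ 514.9 -290.7  153.7]
   blob 137 mean [ 503.7 -351.3  132. ] zmax 145.0 top mean [ 504.4 -354.4  138.5]
camera high [817.8 -27.5 129.4 124.2  87.9]
lens [777.8 -27.4  62.2  44.4  89.4]
jar [550.2 493.8 132.1 141.2   5.2]
0.17555139458861935
brush [ 681.7 -317.3   69.4  175.8   83.1]
0.027969093682963297
green [ 420.8 -358.    83.1   54.5   73.3]
0.15030351338385572
side tile n=229 zmed=12.8 [455.1 221.8  52.7  81.8  85.6]
side decoy n=266 zmed=13.0 [304.9 258.8  55.6  82.   84.4]
side mat n=1507 zmed=1.7 [517.5 -23.1 132.5 132.3  88.6]
side rack n=1028 zmed=71.6 [ 513.  -292.8  244.    57.9   80.5]
   blob 188 mean [ 521.5 -234.3  126.4] zmax 142.7 top mean [ 524.4 -231.2  137.4]
   blob 220 mean [ 509.7 -297.7  130.1] zmax 157.0 top mean [ 512.3 -295.   151.6]
   blob 211 mean [ 499.  -359.7  127. ] zmax 141.6 top mean [ 501.5 -357.5  137. ]
   blob 203 mean [ 417.6 -341.8  126.1] zmax 149.2 top mean [ 419.7 -339.6  143.2]
```

Call:
arm_command([
  [12,-12,0],
  [23,-23,0],
  [24,-24,-5],
  [24,-24,-10],
  [24,-24,-15],
  [24,-24,-15],
  [24,-24,-15],
  [24,-24,-15],
  [24,-24,-15],
  [24,-24,-15],
  [24,-24,-15],
  [18,-18,-15],
  [10,-9.5,-15],
  [0,0,-15],
  [0,0,-15],
  [0,0,0],
], spin=[0,1,1,1,1,1,1,1,1,1,1,1,0.8,0,0,0], jaw=1, squeeze=3)

```text
time: 1.75
tool_pos: [0.4249, 0.2252, 0.223]
tool_rot: [-3.14, -0.004, 3.064]
contact_force: [0.0, -0.4, 0.2]
opening: 0.092
grip_force: 0.0
```

```bash
python3 - <<'E'
from h import *
c=shot("wrist","w1.png"); o=observe(); print(o["tool_pos"],o["tool_rot"],o["time"])
T=np.array(c["world_from_camera"]); Tt=np.eye(4)
def px(p):
    q=np.linalg.inv(T)@np.append(p,1); return (c["cx"]+c["fx"]*q[0]/-q[2], c["cy"]-c["fy"]*q[1]/-q[2])
print("grasp point px",px([.425,.2265,.014]))
cl=cloud(c); hsv=cv2.cvtColor(c["img"],cv2.COLOR_RGB2HSV)
m=((c["depth"]>0)&(cl[...,2]>.008)&(cl[...,2]<.018)&(hsv[...,1]<70)).astype(np.uint8)
n,l,st,_=cv2.connectedComponentsWithStats(m)
for i in range(1,n):
    if st[i,4]>300: 
        v,u=np.nonzero(l==i); p=np.array([P(c,a,b,z=.014)[:2]*1000 for a,b in zip(u,v)],np.float32); print(st[i],cv2.minAreaRect(p),np.median(cl[l==i][:,2]))
E
```

```text
[0.42523961 0.22549395 0.22404893] [-3.14070855e+00 -2.20735092e-03  3.06460318e+00] 1.8
grasp point px (np.float64(320.42528500813256), np.float64(230.42798291308054))
[  321     0   104   101 10048] ((324.3656921386719, 261.9681701660156), (55.05994415283203, 50.271522521972656), 85.55279541015625) 0.014846287305162548
[ 282  215   88   47 3977] ((430.5366516113281, 228.91014099121094), (55.0340690612793, 30.823820114135742), 85.57329559326172) 0.014824134999734173
[ 283  292   83   33 2367] ((479.99114990234375, 224.7747344970703), (54.5794792175293, 24.145315170288086), 85.59635925292969) 0.014940375568033654
```

View pics/w1.png

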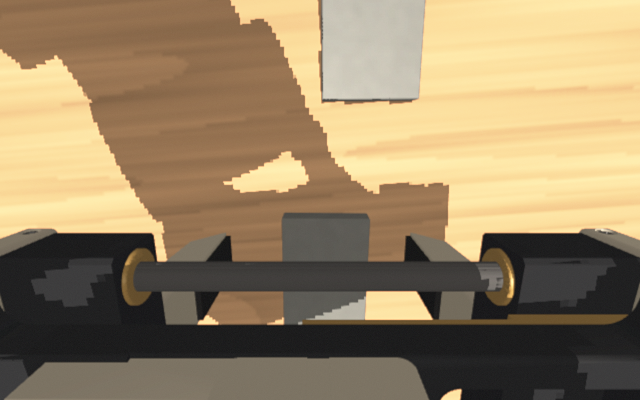

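The wrist view shows the tile between the open fingers (282–370 px across, near end at row 213, which is x≈415 mm), with the decoy above it. I'll shift +3.5 mm in y, go down and close lightly.

Call:
arm_command([
  [0,3.5,-15],
  [0,0,-15],
  [0,0,-9],
  [0,0,-4.5],
  [0,0,0],
], spin=[0,0,0,0,0])

```text
time: 2.3
tool_pos: [0.4255, 0.2292, 0.1813]
tool_rot: [-3.142, -0.0, 3.065]
contact_force: [0.5, 0.1, 0.2]
opening: 0.0916
grip_force: 0.0
```

Call:
arm_command([
  [0,0,0],
  [0,0,0],
  [0,0,0],
  [0,0,0],
  [0,0,0],
  [0,0,0],
], spin=[0,0,0,0,0,0], jaw=-1, squeeze=3)

```text
time: 2.9
tool_pos: [0.4255, 0.2292, 0.1814]
tool_rot: [3.141, 0.0, 3.065]
contact_force: [-0.1, -0.2, 1.2]
opening: 0.0546
grip_force: 3.0
```

Call:
arm_command([
  [0,0,3],
  [0,0,6],
  [0,0,6],
  [1,0,6],
  [1,0,6],
  [0,0,0],
  [0,0,0],
], spin=[0,0,0,0,0,0,0])

```text
time: 3.6
tool_pos: [0.4276, 0.2292, 0.2085]
tool_rot: [3.141, 0.001, 3.065]
contact_force: [0.2, 0.3, -0.5]
opening: 0.0547
grip_force: 3.0
```

```bash
cat > look.py <<'E'
from h import *
import sys
def tilept():
    """plane through grey tile points near tool, from side cam depth"""
    c=read_camera("side"); cl=cloud(c); cl[c["depth"]==0]=np.nan; hsv=cv2.cvtColor(c["img"],cv2.COLOR_RGB2HSV)
    o=observe(); g=o["tool_pos"]-[0,0,.159]
    m=(hsv[...,1]<70)&(np.linalg.norm(cl[...,:2]-g[:2],axis=-1)<.11)&(cl[...,2]>.004)&(cl[...,2]<g[2]+.05)
    p=cl[m]; return c,p,m,o
c,p,m,o=tilept(); print("tcp",np.round(o["tool_pos"],4),"yaw",round(np.degrees(o["tool_rot"][2]),1),"open",o["opening"],"grip",o["grip_force"],"t",o["time"])
q=np.linalg.inv(np.array(c["world_from_camera"]))@np.append(o["tool_pos"]-[0,0,.159],1)
u,v=int(c["cx"]+c["fx"]*q[0]/-q[2]),int(c["cy"]-c["fy"]*q[1]/-q[2])
cr=c["img"][max(0,v-60):v+60,max(0,u-80):u+80,::-1]; cv2.imwrite("pics/"+sys.argv[1],cv2.resize(cr,None,fx=4,fy=4,interpolation=2))
E
python3 look.py s2.png
```

```text
tcp [0.4275 0.2292 0.2083] yaw 175.6 open 0.05535099077107377 grip 3.000188358128071 t 3.65
```

View pics/s2.png

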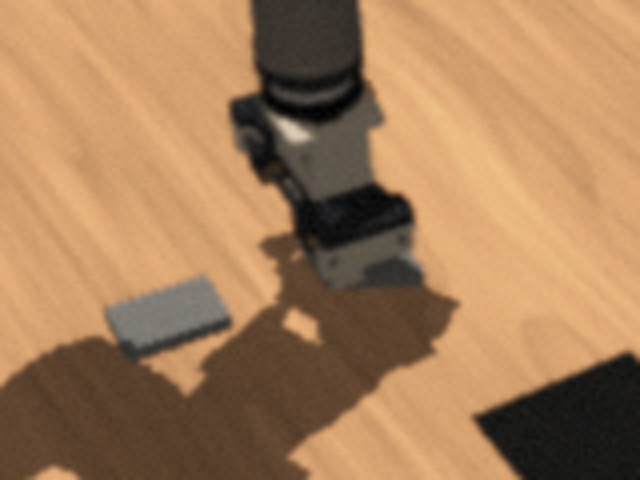

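The crop shows the tile held and lifted at about (395,272), mostly hidden by the fingers. I'll get its tilt from depth.

```bash
cat > tilt.py <<'E'
from h import *
def slope():
    o=observe(); g=o["tool_pos"]-[0,0,.159]
    print("tcp",np.round(o["tool_pos"]*1000,1),"F",np.round(o["contact_force"],1),"M",np.round(o["torque"],2),"open",round(o["opening"],4),"grip",round(o["grip_force"],1),"t",round(o["time"],2))
    for n in("side","top","wrist"):
        c=read_camera(n); cl=cloud(c); cl[c["depth"]==0]=np.nan; hsv=cv2.cvtColor(c["img"],cv2.COLOR_RGB2HSV)
        m=(hsv[...,1]<75)&(abs(cl[...,1]-g[1])<.024)&(cl[...,0]-g[0]>-.06)&(cl[...,0]-g[0]<.11)&(cl[...,2]>.005)&(cl[...,2]<g[2]+.01)
        p=(cl[m])*1000
        if len(p)<10: print(n,len(p)); continue
        b=np.arange(-60,110,10.); x=p[:,0]-g[0]*1000
        print(n,len(p),[(int(a),round(float(np.median(p[(x>=a)&(x<a+10),2])),1),int(((x>=a)&(x<a+10)).sum())) for a in b if ((x>=a)&(x<a+10)).sum()>4])
slope()
E
python3 tilt.py
```

```text
tcp [427.5 229.2 208.3] F [-0.5  1.   0. ] M [ 0.05 -0.04  0.  ] open 0.0554 grip 3.0 t 3.65
side 45 [(-10, 34.7, 5), (30, 22.8, 5), (40, 20.8, 8), (50, 19.3, 7), (60, 14.2, 12)]
top 38 [(50, 18.4, 9), (60, 14.6, 26)]
wrist 5339 [(-20, 33.9, 298), (-10, 41.6, 2287), (0, 41.1, 398), (20, 31.5, 634), (30, 28.5, 1021), (40, 25.2, 701)]
```

Call:
arm_command([
  [4,0,5],
  [5,0,5],
  [5,0,5],
  [5,0,4],
  [5,0,4],
  [5,0,4],
  [6,0,4],
  [6,0,3],
  [6,0,2],
  [6,0,2],
  [6,0,1],
  [6,0,1],
  [6,0,0],
  [0,0,0],
], spin=[0,0,0,0,0,0,0,0,0,0,0,0,0,0])

```text
time: 5.2
tool_pos: [0.4994, 0.229, 0.2484]
tool_rot: [3.141, 0.001, 3.064]
contact_force: [0.1, -3.4, 4.2]
opening: 0.0549
grip_force: 3.0
```

```bash
python3 tilt.py; python3 look.py s3.png
```

```text
tcp [499.4 229.  248.4] F [ 0.1 -3.4  4.2] M [-0.52  0.14 -0.01] open 0.0549 grip 3.0 t 5.2
side 80 [(-20, 78.7, 24), (-10, 47.5, 50), (0, 15.2, 6)]
top 0
wrist 3876 [(-20, 84.0, 1131), (-10, 85.3, 2554), (0, 15.2, 191)]
tcp [0.4983 0.2291 0.2482] yaw 175.6 open 0.05514196894452567 grip 3.021249398589134 t 5.4
```

View pics/s3.png

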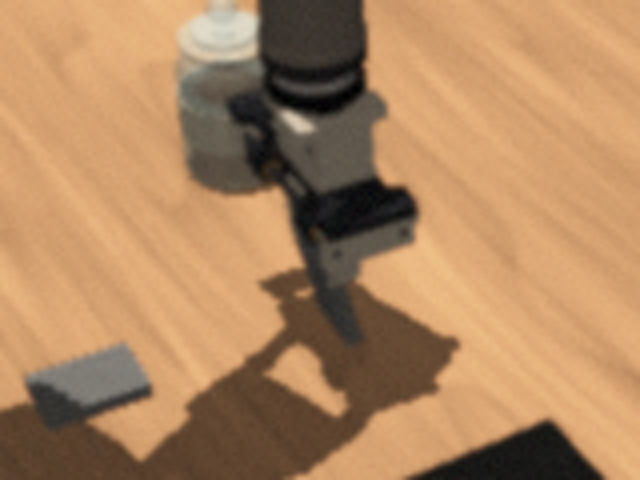

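The crop shows the tile nearly upright under the fingers, with its foot on the table at about (355,340). I'll push it a bit further, grip firmly, and carry it to above the mat.

Call:
arm_command([
  [3,0,0],
  [3,0,0],
  [2,0,0],
  [0,0,0],
], spin=[0,0,0,0])

```text
time: 5.8
tool_pos: [0.5068, 0.2292, 0.2482]
tool_rot: [3.141, 0.0, 3.065]
contact_force: [-0.5, -0.8, 3.3]
opening: 0.0556
grip_force: 3.0
```

Call:
arm_command([
  [0,0,0],
  [0,0,0],
  [0,0,2],
  [0,0,8],
  [0,-8,10],
  [1,-16,5],
  [1,-24,0],
  [1,-25,0],
  [1,-25,0],
  [1,-25,0],
  [1,-25,0],
  [1,-25,0],
  [1,-25,0],
  [1,-24,0],
  [1,-16,0],
  [1,-8,0],
  [0,-4,0],
  [0,0,0],
  [0,0,0],
], spin=[0,0,0,0,0,0.3,0.3,0.3,0.3,0.3,0.3,0.3,0.3,0.3,0.3,0,0,0,0], squeeze=20)

```text
time: 7.7
tool_pos: [0.5174, -0.0203, 0.2733]
tool_rot: [3.141, -0.0, 3.118]
contact_force: [-0.6, -0.9, -1.0]
opening: 0.0549
grip_force: 20.0
```

```bash
python3 tilt.py
```

```text
tcp [517.4 -20.3 273.3] F [-0.6 -0.9 -1. ] M [ 0.02 -0.02 -0.04] open 0.0549 grip 20.0 t 7.7
side 227 [(-50, 6.4, 6), (-20, 96.2, 70), (-10, 61.5, 126)]
top 41 [(-60, 6.5, 12), (-50, 6.5, 13), (-40, 6.9, 10), (-30, 6.2, 6)]
wrist 4920 [(-60, 5.3, 50), (-50, 5.2, 37), (-40, 5.2, 45), (-30, 5.2, 39), (-20, 107.3, 1236), (-10, 110.5, 3470), (0, 110.9, 43)]
```

```bash
cat > face.py <<'E'
from h import *
c=read_camera("side"); cl=cloud(c); cl[c["depth"]==0]=np.nan; o=observe(); x0,y0=.5175,-.021
hsv=cv2.cvtColor(c["img"],cv2.COLOR_RGB2HSV)
m=(hsv[...,1]<80)&(hsv[...,2]>50)&(abs(cl[...,1]-y0)<.024)&(abs(cl[...,0]-x0)<.03)&(cl[...,2]>.012)&(cl[...,2]<o["tool_pos"][2]-.182)
p=cl[m]; A=np.c_[p[:,1:]-[y0,.05],np.ones(len(p))]
s,r,*_=np.linalg.lstsq(A,p[:,0],rcond=None); k=abs(A@s-p[:,0])<.004
s,*_=np.linalg.lstsq(A[k],p[k,0],rcond=None)
print(len(p),k.sum(),"dx/dy,dx/dz deg",np.round(np.degrees(np.arctan(s[:2])),1),"x at mid",round(s[2]*1000,1),"y",np.round(np.percentile(p[:,1],[1,99])*1000,1),"z",np.round(np.percentile(p[:,2],[1,99])*1000,1))
print("tcp",np.round(o["tool_pos"]*1000,1),"F",np.round(o["contact_force"],1),o["opening"],o["time"])
E
python3 face.py
```

```text
50 49 dx/dy,dx/dz deg [ 0.1 -7.3] x at mid 511.5 y [-44.8  -1.7] z [33.  90.5]
tcp [517.4 -20.3 273.2] F [-0.2 -0.2 -1. ] 0.0548226518581797 7.9
```

Call:
arm_command([
  [0,0,-5],
  [0,0,-5],
  [0,0,-4],
  [0,0,-3],
  [0,0,-2],
  [0,0,-1],
  [0,0,0],
], spin=[0,0,0,0,0,0,0])

```text
time: 8.6
tool_pos: [0.5175, -0.0209, 0.2531]
tool_rot: [3.141, -0.0, 3.117]
contact_force: [0.2, -0.1, -1.1]
opening: 0.0547
grip_force: 20.0
```

```bash
python3 face.py
```

```text
47 46 dx/dy,dx/dz deg [ 1.  -7.7] x at mid 508.9 y [-44.9   0.9] z [16.1 69.8]
tcp [517.5 -20.9 253.3] F [ 0.2 -0.5 -1.2] 0.054918982994388556 8.65
```

Side-camera depth gives a 7.5° tilt, foot toward the camera. I'll set the foot down with a light grip 10 mm short and drag the top +x to bring it plumb.

Call:
arm_command([
  [-5,0,0],
  [-5,0,0],
  [0,0,-1],
  [0,0,-1],
  [0,0,0],
], spin=[0,0,0,0,0])

```text
time: 9.15
tool_pos: [0.5076, -0.0209, 0.2513]
tool_rot: [3.142, 0.0, 3.117]
contact_force: [0.2, 1.4, 0.0]
opening: 0.0548
grip_force: 20.0
```

```bash
python3 face.py
```

```text
36 36 dx/dy,dx/dz deg [ 0.  -5.8] x at mid 498.7 y [-43.8  -0.4] z [16.7 68.6]
tcp [507.6 -20.9 251.3] F [-0.3  0.1 -0.3] 0.05454676373405644 9.2
```

Call:
arm_command([
  [0,0,-0.5],
  [0,0,-0.5],
  [0,0,0],
  [2,0,0],
  [2,0,0],
  [2,0,0],
  [2,0,0],
  [2,0,0],
  [1,0,0],
  [0,0,0],
  [0,0,0],
], spin=[0,0,0,0,0,0,0,0,0,0,0], squeeze=3)

```text
time: 10.3
tool_pos: [0.5183, -0.0207, 0.25]
tool_rot: [3.141, -0.001, 3.117]
contact_force: [-0.2, 0.0, -1.0]
opening: 0.0552
grip_force: 3.0
```

```bash
python3 face.py
```

```text
91 91 dx/dy,dx/dz deg [-0.7  0.2] x at mid 505.4 y [-44.2   0.8] z [14.3 67.7]
tcp [518.3 -20.7 250. ] F [-0.2 -0.2 -0.3] 0.0549973842134008 10.35
```

The tile is plumb (0.2°), so I'll release it.

Call:
arm_command([
  [0,0,0],
  [0,0,0],
  [0,0,0],
  [0,0,0],
  [0,0,0],
], spin=[0,0,0,0,0], jaw=1)

```text
time: 10.85
tool_pos: [0.5185, -0.0208, 0.2503]
tool_rot: [3.141, 0.0, 3.117]
contact_force: [0.2, -0.5, 1.1]
opening: 0.0896
grip_force: 0.0
```

Call:
arm_command([
  [0,0,10],
  [0,0,20],
  [0,0,30],
  [0,0,40],
  [0,0,30],
  [0,0,0],
], spin=[0,0,0,0,0,0])

```text
time: 11.45
tool_pos: [0.5191, -0.0209, 0.3855]
tool_rot: [-3.14, 0.009, 3.117]
contact_force: [-0.2, 0.4, -0.7]
opening: 0.0917
grip_force: 0.0
```

```bash
python3 face.py; sed 's/hsv\[...,2\]>50/hsv[...,2]>50/; s/<o\["tool_pos"\]\[2\]-.182/<.095/' face.py > face2.py; python3 face2.py
python3 - <<'E'
from h import *
# tube axis from top/side/wrist: ball + disc points
for n in("top","side"):
    c=dict(np.load(f"pics/{n}0.npz")); im=c["img"]; T=np.linalg.inv(c["world_from_camera"])
    for p in([.5135,-.2925,.1465],[.5135,-.2925,.133],[.5135,-.2925,.11]):
        q=T@np.append(p,1); print(n,p,round(c["cx"]+c["fx"]*q[0]/-q[2],1),round(c["cy"]-c["fy"]*q[1]/-q[2],1))
    # bright blob centroid
    hsv=cv2.cvtColor(im,cv2.COLOR_RGB2HSV); m=np.zeros((400,640),bool)
    if n=="top": m[205:230,430:460]=1
    else: m[262:300,375:400]=1
    m&=(hsv[...,2]>150)&(hsv[...,1]<50); v,u=np.nonzero(m); print(n,"bright",u.mean(),v.mean(),u.min(),u.max(),v.min(),v.max(),len(u))
E
```

```text
173 138 dx/dy,dx/dz deg [-1.2  2.1] x at mid 505.4 y [-44.7  -0.9] z [13.2 90.2]
tcp [518.6 -20.8 383. ] F [-0.5 -0.  -0.1] 0.0917456646485648 11.5
173 149 dx/dy,dx/dz deg [-0.2  1.9] x at mid 505.4 y [-44.5   0.1] z [13.1 90.5]
tcp [518.3 -20.8 381.1] F [-0.7  0.   0.7] 0.0917280900922665 11.55
top [0.5135, -0.2925, 0.1465] 446.4 217.4
top [0.5135, -0.2925, 0.133] 445.1 217.7
top [0.5135, -0.2925, 0.11] 442.9 218.2
top bright 444.8804347826087 217.16304347826087 440 450 212 222 92
side [0.5135, -0.2925, 0.1465] 387.4 274.1
side [0.5135, -0.2925, 0.133] 386.8 277.8
side [0.5135, -0.2925, 0.11] 385.9 284.0
side bright 387.23809523809524 277.8452380952381 382 392 273 282 84
```

Call:
arm_command([
  [0,-12,0],
  [0,-22,0],
  [0,-22,0],
  [0,-22,0],
  [0,-22,0],
  [0,-22,0],
  [0,-22,0],
  [0,-22,0],
  [0,-22,0],
  [0,-22,0],
  [0,-22,0],
  [-2,-22,0],
  [-2,-18,0],
  [0,0,0],
  [0,0,0],
], spin=[-7.5,-8,-8,-8,-8,-8,-8,-8,-8,-8,-8,-8,-3,0,0])

```text
time: 13.05
tool_pos: [0.5143, -0.2927, 0.3794]
tool_rot: [-3.14, -0.001, 1.4]
contact_force: [0.0, 0.7, -0.2]
opening: 0.0918
grip_force: 0.0
```

```bash
python3 - <<'E'
from h import *
c=shot("wrist","w4.png"); o=observe(); print(o["tool_pos"],np.degrees(o["tool_rot"]),o["time"],o["qpos"])
print("cam",np.round(np.array(c["world_from_camera"]),3).tolist())
T=np.linalg.inv(np.array(c["world_from_camera"]))
for p in([.5135,-.2925,.1465],[.5135,-.2925,.129],[.5135,-.2925,.072]):
    q=T@np.append(p,1); print(p,c["cx"]+c["fx"]*q[0]/-q[2], c["cy"]-c["fy"]*q[1]/-q[2])
E
python3 face2.py
```

```text
[ 0.5144474  -0.29222978  0.37971747] [-1.79942407e+02 -5.65383690e-02  8.02251134e+01] 13.1 [-6.46183141e-01  4.84069649e-01  1.37113412e+00  4.34327907e-04
  1.28773435e+00 -4.75701269e-01]
cam [[0.985, 0.165, 0.044, 0.527], [-0.17, 0.954, 0.246, -0.227], [-0.001, -0.25, 0.968, 0.36], [0.0, 0.0, 0.0, 1.0]]
[0.5135, -0.2925, 0.1465] 314.54330404318875 220.8814419226122
[0.5135, -0.2925, 0.129] 314.7929417564999 213.897700776579
[0.5135, -0.2925, 0.072] 315.4078770908249 196.69457413551407
227 193 dx/dy,dx/dz deg [-0.4  1.8] x at mid 505.3 y [-44.6   0.5] z [12.6 90. ]
tcp [ 514.6 -292.   380. ] F [-0.2 -0.  -0.7] 0.0918992360914752 13.15
```

View pics/w4.png

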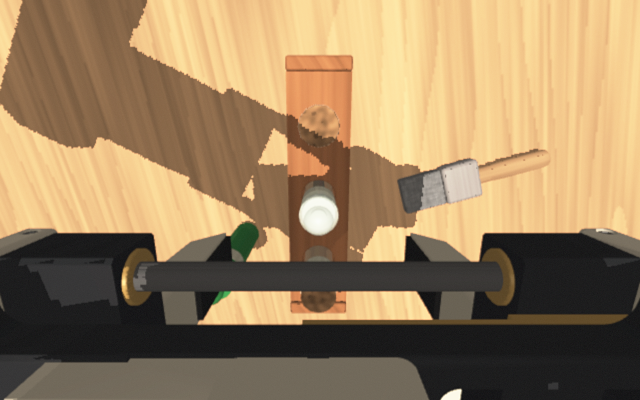

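The wrist view shows the clear ball stopper at (319,218), about 4 px right of and 3 px above the prediction, so the tube is around (516,-290). The fingers straddle the rack clear of the corked tubes, and the green decoy is outside them at (235,250). I'll correct by 2 mm, go down and grip.

Call:
arm_command([
  [2,1,-20],
  [0,0,-20],
  [0,0,-20],
  [0,0,-20],
  [0,0,-12],
  [0,0,-8],
  [0,0,-5],
  [0,0,-2],
  [0,0,0],
  [0,0,0],
], spin=[0,0,0,0,0,0,0,0,0,0])

```text
time: 14.15
tool_pos: [0.5166, -0.292, 0.2739]
tool_rot: [3.14, 0.001, 1.398]
contact_force: [0.3, 0.3, 0.7]
opening: 0.0917
grip_force: 0.0
```

Call:
arm_command([
  [0,0,0],
  [0,0,0],
  [0,0,0],
  [0,0,0],
  [0,0,0],
  [0,0,0],
  [0,0,0],
  [0,0,0],
], spin=[0,0,0,0,0,0,0,0], jaw=-1, squeeze=12)

```text
time: 14.95
tool_pos: [0.5165, -0.2918, 0.2732]
tool_rot: [3.142, -0.0, 1.398]
contact_force: [-0.7, 0.8, 0.9]
opening: 0.0328
grip_force: 0.1
```

Call:
arm_command([
  [0,0,0],
  [0,0,0],
  [0,0,0],
  [0,0,0],
], spin=[0,0,0,0])

```text
time: 15.35
tool_pos: [0.5165, -0.2918, 0.2732]
tool_rot: [-3.142, -0.0, 1.398]
contact_force: [0.2, -0.4, -1.0]
opening: 0.0286
grip_force: 12.0
```

Call:
arm_command([
  [0,0,2],
  [0,0,5],
  [0,0,10],
  [0,0,15],
  [0,0,15],
  [0,0,15],
  [0,0,15],
  [0,0,15],
  [0,0,10],
  [0,0,6],
  [0,0,2],
  [0,0,0],
], spin=[0,0,0,0,0,0,0,0,0,0,0,0])

```text
time: 16.55
tool_pos: [0.5164, -0.2918, 0.3832]
tool_rot: [-3.142, -0.0, 1.398]
contact_force: [0.2, -0.4, 0.0]
opening: 0.0283
grip_force: 12.0
```

Call:
arm_command([
  [-5,4,0],
  [-11,8,0],
  [-14,10,0],
  [-16,12,0],
  [-16,12,0],
  [-16,12,0],
  [-16,12,0],
  [-14,10,0],
  [-11,8,0],
  [-5,4,0],
  [-2,0,0],
  [0,0,0],
  [0,0,0],
], spin=[0,0.8,1,1,1,1,1,1,1,0.6,0,0,0])

```text
time: 17.85
tool_pos: [0.3908, -0.2002, 0.3832]
tool_rot: [3.141, 0.0, 1.544]
contact_force: [0.4, 0.3, -1.5]
opening: 0.028
grip_force: 12.0
```

```bash
cat > tube.py <<'E'
from h import *
import sys
o=observe(); g=o["tool_pos"]-[0,0,.159]
print("tcp",np.round(o["tool_pos"]*1000,1),"yaw",round(np.degrees(o["tool_rot"][2]),1),"F",np.round(o["contact_force"],1),"M",np.round(o["torque"],2),"open",round(o["opening"],4),"grip",round(o["grip_force"],1),"t",round(o["time"],2))
c=shot("side",sys.argv[1]); T=np.linalg.inv(np.array(c["world_from_camera"])); q=T@np.append(g,1)
u,v=int(c["cx"]+c["fx"]*q[0]/-q[2]),int(c["cy"]-c["fy"]*q[1]/-q[2]); print("grasp px",u,v)
cv2.imwrite("pics/"+sys.argv[1],cv2.resize(c["img"][max(0,v-75):v+75,max(0,u-100):u+100,::-1],None,fx=4,fy=4,interpolation=2))
E
python3 tube.py s5.png; python3 face2.py
```

```text
tcp [ 390.8 -200.2  383.2] yaw 88.5 F [ 0.4  0.3 -1.5] M [-0.1   0.03 -0.01] open 0.028 grip 12.0 t 17.85
grasp px 323 247
2 2 dx/dy,dx/dz deg [ 22.5 -49.3] x at mid 549.9 y [-44.4 -43.3] z [76.8 80. ]
tcp [ 390.8 -200.1  383.1] F [-0.4  0.  -0.4] 0.027893795084359 17.95
```

View pics/s5.png

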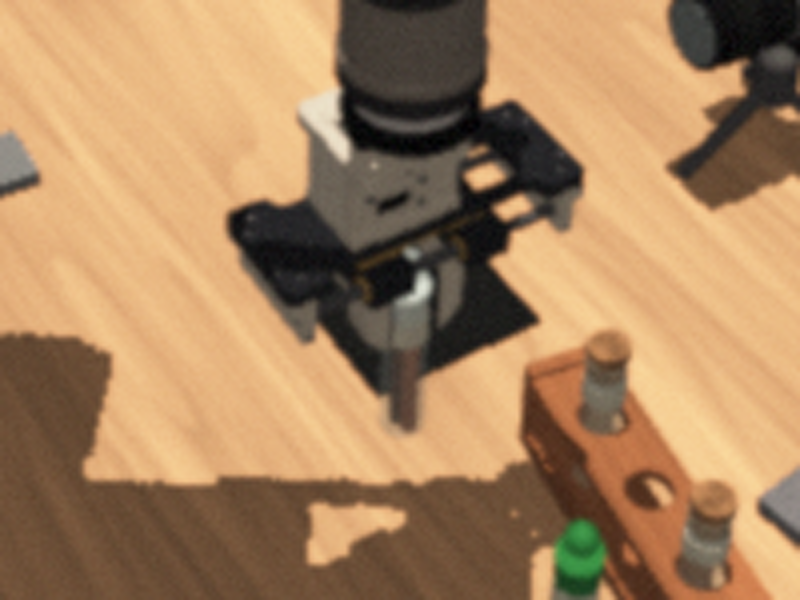

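The crop shows the tube hanging upright from the gripper, foot at about (402,425), with the corked tubes still in the rack. Next I'll lower it until the foot touches, just in front of the rack.

Call:
arm_command([
  [0,-5,-10],
  [0,-5,-20],
  [0,-5,-20],
  [0,0,-20],
  [0,0,-20],
  [0,0,-12],
  [0,0,-6],
  [0,0,-4],
  [0,0,-2],
  [0,0,0],
  [0,0,0],
], spin=[0,0,0,0,0,0,0,0,0,0,0])

```text
time: 19.05
tool_pos: [0.3906, -0.215, 0.2697]
tool_rot: [3.141, 0.001, 1.545]
contact_force: [0.1, -1.3, -1.4]
opening: 0.0284
grip_force: 12.0
```

Call:
arm_command([
  [0,0,-1],
  [0,0,-1],
  [0,0,-1],
  [0,0,0],
], spin=[0,0,0,0], squeeze=5)

```text
time: 19.45
tool_pos: [0.3904, -0.2148, 0.2662]
tool_rot: [-3.142, -0.0, 1.545]
contact_force: [-0.9, 0.4, -0.5]
opening: 0.0288
grip_force: 5.0
```

Call:
arm_command([
  [0,0,-1],
  [0,0,-1],
  [0,0,-1],
  [0,0,0],
], spin=[0,0,0,0])

```text
time: 19.85
tool_pos: [0.3906, -0.215, 0.2638]
tool_rot: [3.141, 0.001, 1.545]
contact_force: [-1.3, -1.1, 4.9]
opening: 0.0285
grip_force: 5.0
```

Contact is about 5 N. I'll begin the arc.

Call:
arm_command([
  [0,4,0],
  [0,5,0],
  [0,5,0],
  [0,5,0],
  [0,6,0],
  [0,6,-1],
  [0,6,-1],
  [0,6,-2],
  [0,6,-2],
  [0,6,-2],
  [0,0,0],
], spin=[0,0,0,0,0,0,0,0,0,0,0])

```text
time: 20.95
tool_pos: [0.3903, -0.159, 0.255]
tool_rot: [-3.141, -0.001, 1.545]
contact_force: [-0.1, 0.4, 2.4]
opening: 0.0284
grip_force: 5.0
```

```bash
python3 tube.py s6.png
```

```text
tcp [ 390.3 -159.   255. ] yaw 88.5 F [-0.1  0.4  2.4] M [ 0.05 -0.02  0.02] open 0.0284 grip 5.0 t 20.95
grasp px 313 273
```

View pics/s6.png

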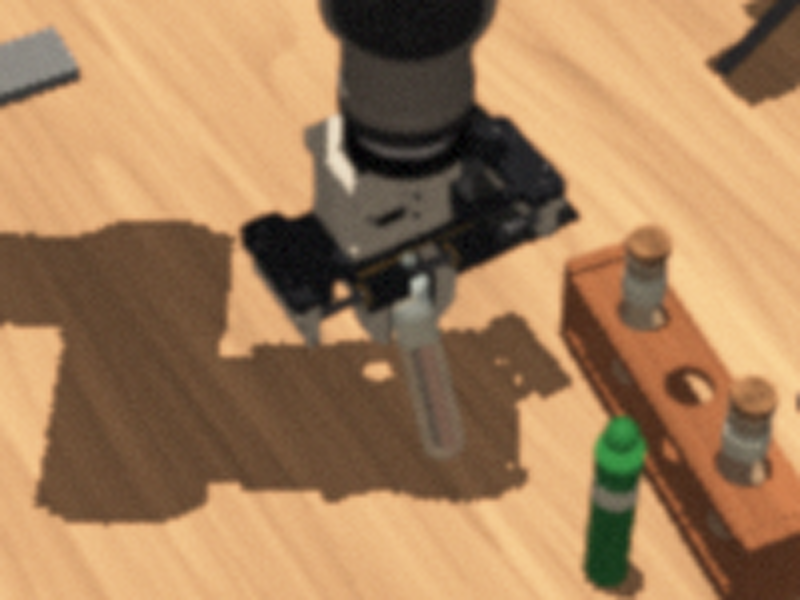

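The pivot works: the tube leans with its foot at about (445,450). I'll continue the arc to nearly level.

Call:
arm_command([
  [0,6,-3],
  [0,5.5,-3],
  [0,5,-3],
  [0,5,-3.5],
  [0,5,-4],
  [0,5,-4],
  [0,4.5,-4.5],
  [0,4,-5],
  [0,4,-5],
  [0,3.5,-5],
  [0,3.5,-5],
  [0,3,-5],
  [0,3,-6],
  [0,2,-6],
  [0,2,-5],
  [0,1,-3],
  [0,1,-2],
  [0,0,-1.5],
  [0,0,0],
], spin=[0,0,0,0,0,0,0,0,0,0,0,0,0,0,0,0,0,0,0])

```text
time: 22.9
tool_pos: [0.3905, -0.0969, 0.1817]
tool_rot: [3.142, -0.0, 1.545]
contact_force: [0.0, 0.4, -0.2]
opening: 0.0284
grip_force: 5.0
```

```bash
python3 tube.py s7.png
```

```text
tcp [390.5 -96.9 181.7] yaw 88.5 F [ 0.   0.4 -0.2] M [-0.08  0.06 -0.01] open 0.0284 grip 5.0 t 22.9
grasp px 300 276
```

View pics/s7.png

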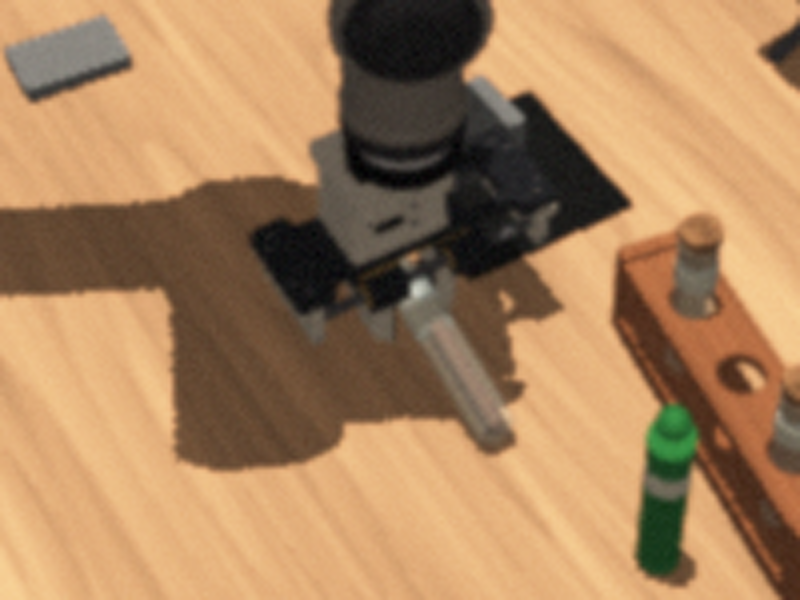

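The crop shows the tube lying with its foot at (490,435), and the tile still standing on the mat at (495,105). I'll grip firmly, raise it and measure.

Call:
arm_command([
  [0,0,0],
  [0,0,0],
  [0,0,0],
  [0,0,3],
  [0,0,7],
  [0,0,12],
  [0,0,15],
  [0,0,15],
  [0,0,15],
  [0,0,15],
  [0,0,15],
  [0,0,14],
  [0,0,10],
  [0,0,6],
  [0,0,3],
  [0,0,0],
  [0,0,0],
], spin=[0,0,0,0,0,0,0,0,0,0,0,0,0,0,0,0,0], squeeze=35)

```text
time: 24.65
tool_pos: [0.3903, -0.0968, 0.3113]
tool_rot: [-3.141, -0.0, 1.545]
contact_force: [0.1, -0.2, -1.4]
opening: 0.0275
grip_force: 35.0
```

```bash
cat > axis.py <<'E'
from h import *
o=observe(); g=o["tool_pos"]-[0,0,.159]
print("tcp",np.round(o["tool_pos"]*1000,1),"yaw",round(np.degrees(o["tool_rot"][2]),1),"F",np.round(o["contact_force"],1),"open",round(o["opening"],4),"grip",round(o["grip_force"],1),"t",round(o["time"],2))
for n in("side","top","wrist"):
    c=read_camera(n); cl=cloud(c); cl[c["depth"]==0]=np.nan
    d=cl-g; m=(abs(d[...,0])<.022)&(d[...,1]<-.015)&(d[...,1]>-.13)&(abs(d[...,2])<.05)
    p=d[m]*1000
    print(n,len(p),"ymin",np.round(np.percentile(p[:,1],1),1) if len(p) else "")
    for a in range(-120,-10,10):
        k=(p[:,1]>=a)&(p[:,1]<a+10)
        if k.sum()>3: print("  ",a,"n",k.sum(),"x",np.round(np.percentile(p[k,0],[5,50,95]),1),"z",np.round(np.percentile(p[k,2],[5,50,95]),1))
E
python3 axis.py
```

```text
tcp [390.3 -96.8 311.3] yaw 88.5 F [ 0.1 -0.2 -1.4] open 0.0275 grip 35.0 t 24.65
side 511 ymin -120.0
   -120 n 65 x [-14.1  -4.    6.7] z [-20.   -4.5   1.8]
   -110 n 48 x [-14.7  -5.8   7.7] z [-10.4   0.4   5. ]
   -100 n 50 x [-14.6  -6.1   6.1] z [-8.2  2.2  8.5]
   -90 n 47 x [-14.5  -7.2   7.4] z [-5.9  5.9 11.1]
   -80 n 46 x [-14.7  -5.7   7.5] z [-1.4  9.  13.9]
   -70 n 43 x [-14.3  -6.5   7.3] z [ 0.2 12.1 16.5]
   -60 n 47 x [-13.7  -5.6   9.2] z [ 0.1 14.2 18.6]
   -50 n 47 x [-13.8  -5.7   6.6] z [ 8.  17.9 22.8]
   -40 n 46 x [-13.4  -4.6   9.7] z [10.  21.2 25.5]
   -30 n 43 x [-13.9  -4.1   8.3] z [12.8 23.8 29. ]
   -20 n 23 x [-13.2  -4.3   7.7] z [15.9 25.6 28.8]
top 0 ymin 
wrist 1 ymin -15.9
```

Side-camera depth shows the tube is still 17° foot-down. Its axis sits about 20 mm above the grasp point, and the foot is 120 mm from the grip. I'll finish levelling by pressing the foot end on the rack's fixed end cheek (76 mm), clear of the corked tube.

Call:
arm_command([
  [0,5,10],
  [0,12,20],
  [8,0,0],
  [16,0,0],
  [20,0,0],
  [22,0,0],
  [22,0,0],
  [22,0,0],
  [20,0,0],
  [14,0,0],
  [8,0,0],
  [3,0,0],
  [0,0,0],
  [0,0,0],
], spin=[0,0,0,0,0,0,0,0,0,0,0,0,0,0])

```text
time: 26.2
tool_pos: [0.545, -0.0798, 0.3417]
tool_rot: [-3.141, -0.0, 1.545]
contact_force: [-0.6, 0.0, -0.5]
opening: 0.0274
grip_force: 35.0
```

```bash
python3 axis.py; python3 tube.py s8.png
```

```text
tcp [545.  -79.8 341.7] yaw 88.5 F [-0.6  0.  -0.5] open 0.0274 grip 35.0 t 26.2
side 470 ymin -120.5
   -120 n 57 x [-14.3  -7.    5.6] z [-22.3  -6.7   2.5]
   -110 n 45 x [-15.9  -7.3   6.1] z [-12.1  -0.6   4.1]
   -100 n 46 x [-15.9  -9.4   4.6] z [-9.4  3.   7.7]
   -90 n 43 x [-14.9  -9.3   7.3] z [-5.2  6.1 10.8]
   -80 n 44 x [-15.7  -7.3   6.4] z [-0.7  8.9 15.3]
   -70 n 37 x [-14.4  -8.2   5.1] z [ 1.  10.9 16.4]
   -60 n 43 x [-14.5  -8.1   6.5] z [-0.  14.3 19.2]
   -50 n 40 x [-14.1  -8.7   6.9] z [ 3.8 16.6 22.2]
   -40 n 44 x [-14.9  -5.4   8.3] z [ 8.6 20.2 25.2]
   -30 n 40 x [-14.4  -7.2   6.7] z [12.1 23.2 29. ]
   -20 n 23 x [-13.8  -5.8  10.4] z [12.6 24.9 29.7]
top 0 ymin 
wrist 1 ymin -15.8
tcp [545.1 -79.9 341.9] yaw 88.5 F [-0.5 -0.1  0.7] M [-0.1   0.06  0.  ] open 0.0276 grip 35.0 t 26.35
grasp px 346 207
```

View pics/s8.png

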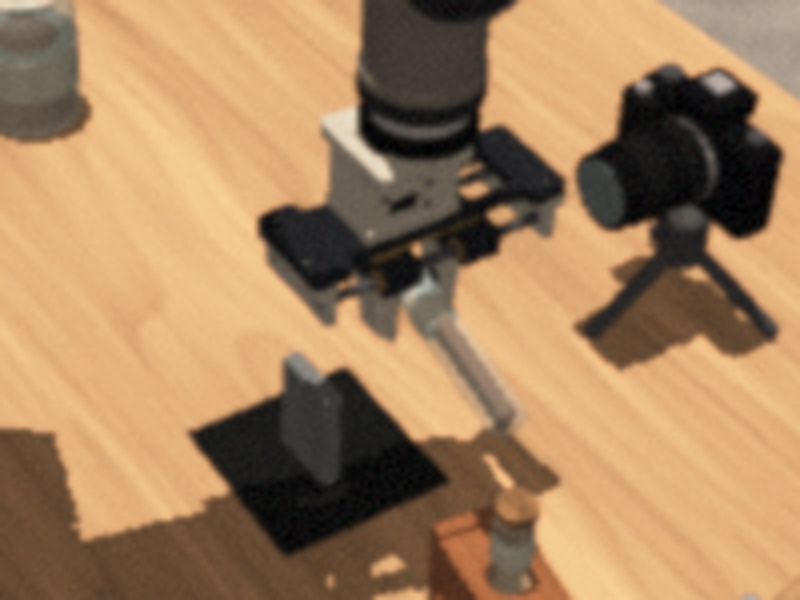

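The view shows the tile upright at the mat centre (315,420), and the tilted tube's foot (515,420) beyond the rack's left cheek (465,530). I'll lower it onto the cheek.

Call:
arm_command([
  [0,0,-10],
  [0,0,-15],
  [0,0,-15],
  [0,0,-15],
  [0,0,-12],
  [0,0,-8],
  [0,0,-4],
  [0,0,0],
  [0,0,0],
], spin=[0,0,0,0,0,0,0,0,0])

```text
time: 27.3
tool_pos: [0.5457, -0.0799, 0.2632]
tool_rot: [3.141, 0.0, 1.545]
contact_force: [0.4, 0.1, -0.3]
opening: 0.0272
grip_force: 35.0
```

Call:
arm_command([
  [0,0,0],
  [0,0,-2],
  [0,0,-2],
  [0,0,-2],
  [0,0,-2],
  [0,0,-2],
  [0,0,-2],
  [0,0,0],
], spin=[0,0,0,0,0,0,0,0], squeeze=6)

```text
time: 28.1
tool_pos: [0.5454, -0.0798, 0.2504]
tool_rot: [-3.141, -0.0, 1.545]
contact_force: [-0.5, -0.1, 0.1]
opening: 0.0288
grip_force: 6.0
```

```bash
python3 axis.py
```

```text
tcp [545.4 -79.8 250.4] yaw 88.5 F [-0.5 -0.1  0.1] open 0.0288 grip 6.0 t 28.1
side 427 ymin -120.7
   -120 n 41 x [-20.5 -13.1  -6.4] z [-22.4  -4.8  11.3]
   -110 n 63 x [-19.4 -12.3   4. ] z [-21.4   6.   13.2]
   -100 n 45 x [-18.  -11.    4.3] z [-18.2  10.5  15.7]
   -90 n 39 x [-15.2  -5.8   7.5] z [ 4.2 13.6 19.2]
   -80 n 37 x [-14.8  -6.6   6.9] z [ 4.  14.8 19.8]
   -70 n 38 x [-14.   -6.8   6.1] z [ 6.1 18.3 22.6]
   -60 n 37 x [-14.6  -7.6   5.6] z [ 8.8 19.7 23.5]
   -50 n 34 x [-14.2  -7.9   3.1] z [ 9.7 22.1 26.6]
   -40 n 39 x [-14.3  -7.8   7.9] z [ 9.4 23.6 29.2]
   -30 n 38 x [-13.8  -7.3   8. ] z [12.9 25.7 31.8]
   -20 n 10 x [-13.8  -8.9   7.7] z [17.5 24.8 31.2]
top 40 ymin -129.9
   -120 n 11 x [-19.7 -12.7  -4. ] z [-19.3   3.    8.1]
wrist 0 ymin
```

Call:
arm_command([
  [0,0,-2],
  [0,0,-2],
  [0,0,-2],
  [0,0,-2],
  [0,0,-2],
  [0,0,-2],
  [0,0,-2],
  [0,0,-2],
  [0,0,-2],
  [0,0,-2],
  [0,0,0],
], spin=[0,0,0,0,0,0,0,0,0,0,0])

```text
time: 29.35
tool_pos: [0.5454, -0.0798, 0.2304]
tool_rot: [-3.141, -0.0, 1.545]
contact_force: [0.6, 1.0, 0.4]
opening: 0.0283
grip_force: 6.0
```

```bash
python3 axis.py
```

```text
tcp [545.4 -79.8 230.4] yaw 88.5 F [0.6 1.  0.4] open 0.0283 grip 6.0 t 29.35
side 392 ymin -120.7
   -120 n 39 x [-20.8 -14.   -7.8] z [-1.8 14.7 30.5]
   -110 n 55 x [-18.8 -11.4   4.3] z [-3.1 24.8 32.3]
   -100 n 43 x [-18.8 -11.8   3.8] z [ 0.5 26.6 33. ]
   -90 n 37 x [-15.1  -7.8   5.2] z [17.7 28.1 32.8]
   -80 n 32 x [-14.6  -9.5   4.2] z [17.  28.7 32.6]
   -70 n 37 x [-15.1  -8.1   7.7] z [17.  28.9 34.1]
   -60 n 33 x [-14.8  -6.9   5.3] z [15.6 28.9 33.9]
   -50 n 32 x [-13.9  -7.3   6.2] z [20.6 29.4 35.9]
   -40 n 34 x [-13.9  -6.9  10.3] z [17.1 29.4 34.4]
   -30 n 35 x [-13.7  -7.2   8.8] z [19.7 29.5 33.8]
   -20 n 10 x [-13.1  -6.7   7.5] z [14.3 28.7 32.5]
top 58 ymin -129.9
   -120 n 24 x [-19.5 -10.7   1.8] z [-0.7 27.8 32.8]
wrist 0 ymin
```

The tube is now level (slope about 0.02), so I'll grip firmly, lift and carry it over the tile.

Call:
arm_command([
  [0,0,0],
  [0,0,0],
  [0,0,0],
  [0,0,3],
  [0,0,7],
  [0,0,12],
  [0,0,16],
  [0,0,16],
  [0,0,16],
  [0,0,12],
  [0,0,6],
  [0,0,2],
  [0,0,0],
], spin=[0,0,0,0,0,0,0,0,0,0,0,0,0], squeeze=40)

```text
time: 30.8
tool_pos: [0.5454, -0.0798, 0.3207]
tool_rot: [-3.141, -0.0, 1.545]
contact_force: [-0.6, -0.4, -0.7]
opening: 0.0273
grip_force: 40.0
```

Call:
arm_command([
  [-1,5,0],
  [-3,10,0],
  [-3,14,0],
  [-4,16,0],
  [-4,16,0],
  [-4,16,0],
  [-4,16,0],
  [-3,12,0],
  [-2,8,-8],
  [-1,4.5,-10],
  [0,2,-8],
  [0,0,-4],
  [0,0,-2],
  [0,0,0],
  [0,0,0],
], spin=[0,0,0,0,0,0,0,0,0,0,0,0,0,0,0])

```text
time: 32.3
tool_pos: [0.5167, 0.0393, 0.2889]
tool_rot: [3.141, 0.0, 1.544]
contact_force: [-0.9, -0.0, -0.2]
opening: 0.0273
grip_force: 40.0
```

```bash
python3 axis.py; sed 's/<.095/<.088/' face2.py>face3.py; python3 face3.py; python3 - <<'E'
from h import *
c=shot("side","s9.png")
E
```

```text
tcp [516.7  39.3 288.9] yaw 88.5 F [-0.9 -0.  -0.2] open 0.0273 grip 40.0 t 32.3
side 457 ymin -124.6
   -120 n 42 x [-15.4  -8.7   5.9] z [10.  23.1 29.3]
   -110 n 29 x [-15.5  -6.9   6.3] z [13.6 25.2 28.5]
   -100 n 34 x [-14.7  -6.5   7.3] z [10.2 25.2 29.9]
   -90 n 49 x [-15.1  -7.6   4.2] z [-46.9  21.1  31. ]
   -80 n 50 x [-14.6  -9.3   2.2] z [-47.5  20.1  29.9]
   -70 n 44 x [-14.5  -7.9   5.5] z [-46.2  21.8  30.8]
   -60 n 46 x [-14.3  -5.8   7.5] z [-46.8  24.   31.7]
   -50 n 39 x [-14.8  -7.9   4.4] z [-45.1  21.2  31.9]
   -40 n 49 x [-14.   -5.8  10.2] z [-42.8  27.3  33.8]
   -30 n 27 x [-13.6  -7.9  10. ] z [14.6 29.  34.4]
   -20 n 12 x [-12.8  -1.5  12.8] z [22.3 29.7 34.2]
top 150 ymin -122.3
   -120 n 42 x [-14.   -2.1  11.2] z [18.3 25.6 31.2]
   -110 n 43 x [-14.1  -2.1  11. ] z [20.  27.3 31.9]
   -100 n 43 x [-13.8  -1.8  10.7] z [19.8 26.7 31.1]
   -90 n 14 x [-13.9  -5.4   9.6] z [20.  27.6 30.6]
wrist 0 ymin 
129 108 dx/dy,dx/dz deg [-1.1  1.5] x at mid 505.2 y [-44.3   1.4] z [15.3 87.8]
tcp [516.6  39.5 289. ] F [ 0.2 -0.2 -0.3] 0.027339286083464205 32.5
```

View pics/s9.png

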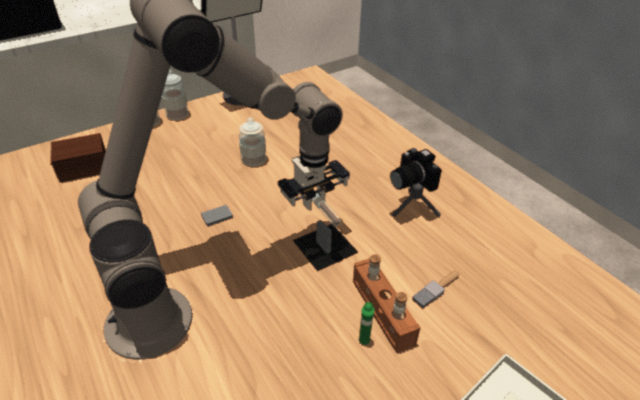

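The side view shows the level tube held over the upright tile at about (325,225), and everything else in place. Measured tilt is 3°, and the glass middle is about 2 mm low and within a few mm of the mat centre. All of that is in tolerance, so I'll hand it in.

```bash
python3 -c "
from cell import *
print(observe()['qvel'].round(4)); print(hand_in())"
```

```text
[-0.0003 -0.0004  0.0015  0.0012  0.0013 -0.0014]
the job is handed in; nothing more can be done
None
```

The job is handed in (result not reported back): the tile stands let go and plumb on the mat about 5 mm from its centre, and the ball-stoppered tube is held still above it, crosswise, about 3° off level, its glass middle about 2 mm below lens height.

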